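# Latch the filter press shut

## Task

The sloping bench filter press stands open. Swing the wire bail over its steel hook (the keeper on the sliding half) so that its crossbar catches behind it, then push the red lever down past centre until it lies fully down, drawing the sliding half home. Leave the press latched with nothing touching it, and leave the vial, the beaker and the dish beside it where they stand.

Things in the scene. Friction and masses are not known exactly. Their poses are not given: they have to be found in the camera images.
- hinge (a point): Lever's hinge axis, on the fixed lower half of the white press. Axes of the bed, which slopes 30 deg: x up the slope (away from the robot at yaw 0), y along the hinge, z square out of the face. The face (top of the white blocks, 100 mm wide in y) lies 14 mm below this point along z; the lower block spans x -115 to +32 mm. All offsets below are in these axes
- guard_top (a point): Middle of the top edge of the blue splash guard: a plate 5 mm thick, 122 mm wide in y, standing square to the face across its upper end, 158 mm up-slope of the hinge and 120 mm high above the face. It blocks a gripper that points straight down at the keeper: approach square to the sloping face
- lever (a joint): Angle q of the lever (rad): 0 = fully down (along the slope, at its stop), grows as it opens up and over toward the keeper, pi/2 = square to the face, stop at 2.6. It points along (-cos q, 0, sin q) from the hinge; 88 mm long. Stays where left (under 1 N at its end). With the bail hooked it pulls from about 1.4, needs 5 to 8 N at the sleeve, passes centre near 0.3, then stays down
- lever_grip (a point): Centre of the red sleeve on the steel lever, 69 mm from the hinge axis; the sleeve is 38 mm long, 26 mm wide in y and 9 mm thick; the rest of the lever is 22 mm wide and 4 mm thick
- bail (a joint): Angle of the wire bail relative to the lever (rad), grows as its crossbar lifts. Its slope above the face, from pivot to crossbar, is bail - lever: 0 = parallel to the face, pointing up-slope. Its pivot is on the lever, 20 mm from the hinge in direction (-cos(q-0.24), 0, sin(q-0.24)), q = lever. It stays where left; when the bail is pulled the lever follows (3 to 5 N)
- bail_bar (a point): Middle of the bail's crossbar: 4 mm round steel wire along y, 34 mm long, 74 mm from the bail's pivot. Its x axis points from the pivot along the bail, z square to the bail
- bail_tab (a point): Centre of the yellow grip tab on the bail, 14 mm wide in y, 16 mm along the bail, 18 mm high; it lies 20 mm beyond the crossbar along the bail's x and 18 mm out along its z. Pinch it across y; it can turn in the grip
- keeper_seat (a point): Where the crossbar's centre sits when caught: behind (up-slope of) the steel keeper hook on the sliding half, 10 mm above the face; axes as hinge. Hook 20 mm wide, 16 high; its lip (underside 13.5 mm above the face) overhangs up-slope 5.5 mm past this point. Bring the bar down 8+ mm up-slope of this point, to 4 to 8 mm above the face, then draw it back under the lip till it catches
- jaw (a joint): Travel of the sliding upper half (m): 0 = open, about 0.005 = drawn home by the closed latch (stop at 0.009). Its gasket pushes it open with 12 N at 0 and about 33 N at home
- vial_mid (a point): Brown glass vial with black cap, 38 mm across, 99 mm high, loose, point at mid-height; leave it alone
- small_beaker_mid (a point): Small clear beaker, 48 mm across, 58 mm high, loose, point at mid-height; leave it alone
- dish_mid (a point): Closed petri dish, 72 mm across, 15 mm high, loose, point at mid-height; leave it alone

How it is judged (in metres and radians):
On the way, in this order (a step that is already met when the one before it is completed fails the run):
1. the bail's crossbar is caught behind the keeper, under its lip, with the lever still up (x of bail_bar in the frame of keeper_seat between -0.004 and 0.005 m and z of bail_bar in the frame of keeper_seat between -0.011 and 0.004 m and value of joint lever above 0.5 rad), for 0.1 s.
2. the lever is pressed down past centre and the sliding half is drawn home (value of joint lever below 0.12 rad and value of joint jaw above 0.004 m), for 0.2 s.
At the end, for the whole second after the job is handed in: The crossbar is caught behind the keeper (within 5 mm of its seat along the slope and under the lip), the lever is down within 0.12 rad of its stop, the sliding half is drawn home by more than 4 mm, and the robot has let go (all of step 2 and x of bail_bar in the frame of keeper_seat between -0.004 and 0.005 m and z of bail_bar in the frame of keeper_seat between -0.011 and 0.004 m); the robot touches nothing.
It fails at once if the vial moved more than 30 mm or tipped over (distance of vial_mid from where it was at the start of the episode above 0.03 m or angle between vial_mid's own z axis and vertical above 0.5 rad).
It fails at once if the small beaker moved more than 30 mm or tipped over (distance of small_beaker_mid from where it was at the start of the episode above 0.03 m or angle between small_beaker_mid's own z axis and vertical above 0.5 rad).
It fails at once if the dish moved more than 30 mm or tipped over (distance of dish_mid from where it was at the start of the episode above 0.03 m or angle between dish_mid's own z axis and vertical above 0.5 rad).
It also fails if it takes over 48 s, if anything falls off the work surface, if the arm or the gripper's body presses on something with over 40 N, if the wrist force passes 120 N, or if a joint passes its speed limit or range.

## Robot

A 6-joint arm with a two-finger parallel gripper is mounted at the origin on a cart in front of the work surface, level with it; the furniture and walls round the work are solid. World frame = base frame: x ahead of the robot, y to its left, z up, the work surface at z = 0. Lengths are in mm, angles in degrees, forces in N, time in s.
With the tool pointing down it reaches from about 300 to 825 mm from the base axis. Payload 5.4 kg.
Tool frame: the origin (TCP) lies midway between the tips of the shut fingers; the grasp point (between the pads) lies 19 mm behind it (tcp_to_grasp is the distance from the TCP to the grasp point, in mm); z points along the fingers, y is the line along which they close (so a half turn about z gives the same grasp; the last joint's range is limited). The gripper opens to 92 mm and grips with 3 to 60 N. Pads are 20 mm wide; open, the fingers measure 128 mm over their backs; the gripper's body (75 mm by 189 mm) begins 69 mm behind the grasp point.
Start: joints at [-81.251, 9.076, 91.501, -0, 79.423, -12.038], TCP at [204.039, -537.563, 214.601] pointing down, gripper open.
Joint ranges: [-166.64, 166.64], [-54.1, 131.32], [10.49, 154.53], [-73.88, 253.88], [9.74, 151.15], [-171.62, 171.62]. Speed limits (degrees/s): [147.25, 147.25, 180, 180, 180, 180].

## Interface

Orientations are given as [roll, pitch, yaw] about the fixed x, y, z axes, in that order (R = Rz(yaw) Ry(pitch) Rx(roll)).
In Python, from cell import read_state, capture, job_done, tcp_to_grasp gives the robot as it stands. The module is installed in compiled form; this text tells all that it offers.
- The arm moves only by the shell command python3 -m jog 'ROWS' [OPENING]. ROWS is JSON, a list of rows, each an object of numbers: "tx", "ty", "tz": the shift along the tool's x, y, z scaled (see below); "turn": the turn about the tool's z scaled (see below). In form: [{"tx": .., "ty": .., "tz": .., "turn": ..}, ...]. A call has exactly 5 rows; each row is the pose to reach, as a shift and turn from the pose commanded when the call began, along the tool's axes at that moment, turning the shorter way round; what a row does not reach only later rows make up. The controller multiplies each number of a shift by 500 mm and each number of a turn by pi rad. A row lasts 1/8 s, in which the tool goes at most 62.5 mm and 10.7 degrees, less where a joint would pass 70% of its speed; a pose out of reach is approached as far as the arm can. A call with a number of a shift or a turn outside -1 to 1 is refused whole. A call with a gripper value outside its range is refused whole. OPENING is the opening, from -1 (shut) to 1 (fully open), set as the call begins (- or left out, the last holds). The fingers move at their own pace and stop on an object; the grip force is fixed at half the most. Time passes only in rows, so rows that repeat a pose let the fingers close, or fill a call up. It gives the time, the measured TCP pose, the force, the opening and the grip force at its end, in the units of the state.
- read_state(): the state, without advancing time (a new reading comes with each control period).
- capture(name): name is "scene" or "side" or "wrist"; returns a dict with "img" (420x560x3 uint8, red, green, blue), "camera_matrix" (3x3 intrinsics, pixels), "k1" (the pictures are not rectified: a ray, as slopes to the right and down, at radius r is drawn at 1 + k1 r^2 times it, then the intrinsics apply), "cam_to_world" (4x4, takes a point from camera to world coordinates). Camera axes: x right, y down, z forward; pixel columns grow to the right and rows downward; lengths in mm; the calibration is good to about 2 mm. A picture is of the moment at which its call begins. There is no depth.
- job_done(): hands the job in; it is judged then, once.
The state is a dict: "time_s": time; "joint_pos": joint angles; "joint_vel": joint speeds; "joint_torque": joint torques, N m; "position": TCP position; "tcp_rot": TCP orientation; "wrist_force": force on the tool from outside, world axes, zero at the start; "torque": the same for the moment, N m; "opening": finger opening in mm; "grasp_force": force on a finger pad.
Only numpy, scipy, OpenCV 4.12 (cv2) and the standard library are available. Lean on these libraries where they do the work, as an engineer would, in place of code of your own. Each camera call takes 0.05 s, during which the arm holds its last target. There are 200 camera calls.

## Working session

There is one attempt and no reset: what is moved stays moved. The work goes in short steps, Python scripts to look and compute and a shell command to move; the robot and the scene stay as the last step left them, time stands still between calls to the robot, and variables do not carry over. Pictures are saved under pics/ and viewed, at most 10 in all, crops included, and the job is handed in when it is done.

```bash
mkdir -p pics; cat > h.py <<'E'
import numpy as np, cv2
from cell import read_state, capture, tcp_to_grasp
def save(c,n): cv2.imwrite(f'pics/{n}.png',c['img'][:,:,::-1])
def ray(c,u,v):
    K=np.array(c['camera_matrix']);T=np.array(c['cam_to_world'])
    d=np.array([(u-K[0,2])/K[0,0],(v-K[1,2])/K[1,1]]);s=d.copy()
    for _ in range(30): s=d/(1+c['k1']*(s@s))
    w=T[:3,:3]@np.array([s[0],s[1],1]);return T[:3,3],w/np.linalg.norm(w)
def tri(obs):
    A=0;b=0
    for c,u,v in obs:
        o,w=ray(c,u,v);P=np.eye(3)-np.outer(w,w);A=A+P;b=b+P@o
    x=np.linalg.solve(A,b)
    return x,[round(float(np.linalg.norm((np.eye(3)-np.outer(w,w))@(x-o))),1) for o,w in [ray(*q) for q in obs]]
def proj(c,X):
    K=np.array(c['camera_matrix']);T=np.array(c['cam_to_world'])
    p=T[:3,:3].T@(np.array(X)-T[:3,3]);s=p[:2]/p[2];s=s*(1+c['k1']*(s@s))
    return K[:2,:2]@s+K[:2,2]
E
python3 - <<'E'
from h import *
import pickle
s=read_state();print({k:np.round(v,2) for k,v in s.items()},tcp_to_grasp)
C={}
for n in('scene','side','wrist'):
    C[n]=capture(n);save(C[n],n+'0');print(n,np.round(C[n]['cam_to_world'],2).tolist())
pickle.dump(C,open('c0.pkl','wb'))
a=np.hstack([C['scene']['img'],C['side']['img']]);
E
ls pics
```

```text
{'time_s': np.float64(0.0), 'joint_pos': array([-81.25,   9.11,  91.57,  -0.  ,  79.42, -12.04]), 'joint_vel': array([ 0.09, -0.13,  0.01,  0.04,  0.05,  0.03]), 'joint_torque': array([  0.  , -38.56, -32.21,   0.07,   0.04,  -0.  ]), 'position': array([ 203.94, -536.94,  213.62]), 'tcp_rot': array([-1.7989e+02, -2.0000e-02,  2.0790e+01]), 'wrist_force': array([ 0.08,  0.15, -0.46]), 'torque': array([-0.01,  0.  ,  0.02]), 'grasp_force': np.float64(0.0), 'opening': np.float64(91.94)} 18.700000000000003
scene [[-0.67, -0.37, 0.64, -60.0], [-0.74, 0.32, -0.59, 608.63], [0.01, -0.87, -0.49, 694.65], [0.0, 0.0, 0.0, 1.0]]
side [[-0.38, -0.75, 0.54, -63.52], [-0.92, 0.31, -0.22, 263.16], [-0.0, -0.58, -0.81, 1210.24], [0.0, 0.0, 0.0, 1.0]]
wrist [[0.36, -0.91, -0.23, 267.76], [-0.93, -0.34, -0.09, -513.95], [-0.0, 0.25, -0.97, 383.3], [0.0, 0.0, 0.0, 1.0]]
scene0.png
side0.png
wrist0.png
```

View pics/scene0.png

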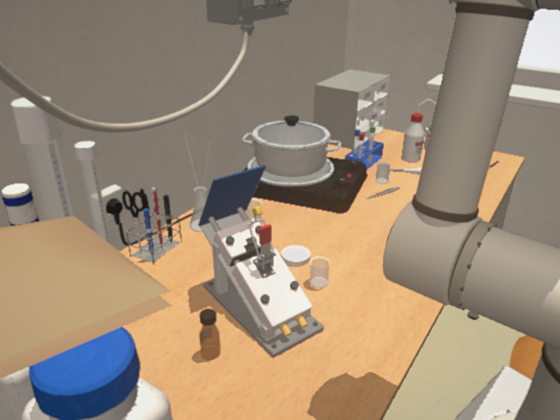

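View pics/side0.png

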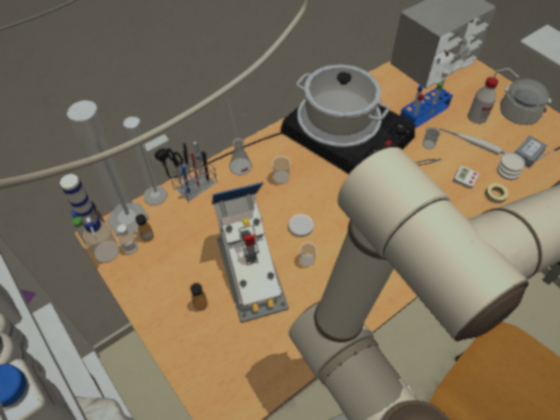

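```bash
python3 - <<'E'
from h import *
import pickle
C=pickle.load(open('c0.pkl','rb'))
a=cv2.resize(C['scene']['img'][160:350,190:340],None,fx=3,fy=3,interpolation=cv2.INTER_CUBIC)[:,:,::-1]
b=cv2.resize(C['side']['img'][175:325,195:320],None,fx=2.8,fy=2.8,interpolation=cv2.INTER_CUBIC)[:,:,::-1]
o=np.zeros((600,800,3),np.uint8);o[:570,:450]=a;o[:420,450:800]=b
cv2.imwrite('pics/crop0.png',o)
E
```

```text
(no output)
```

View pics/crop0.png

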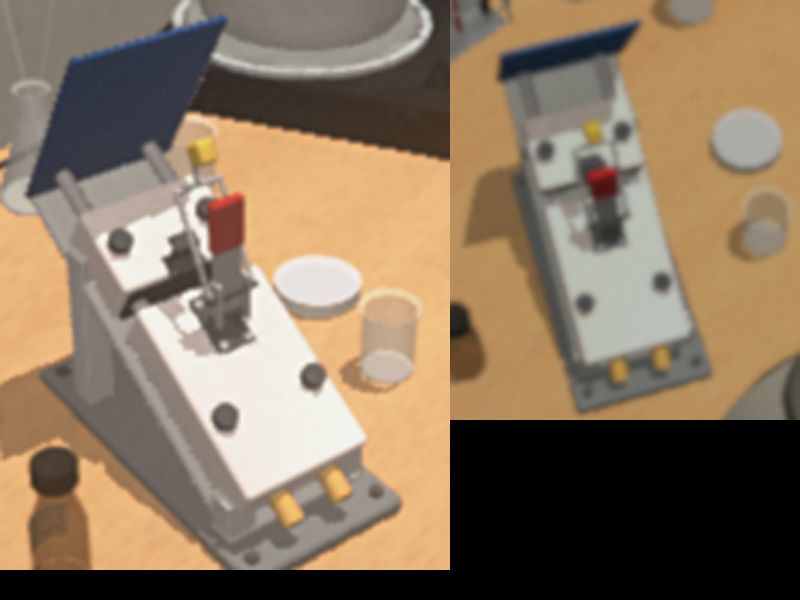

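View pics/wrist0.png

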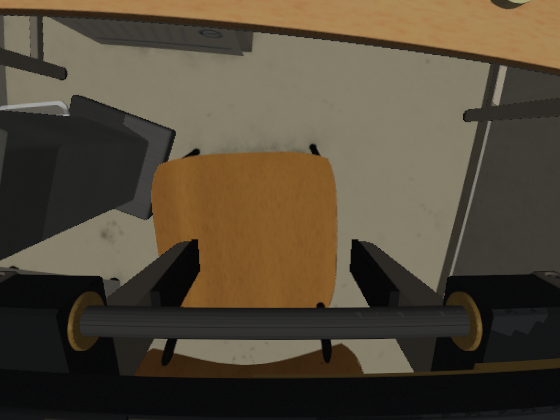

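```bash
python3 - <<'E'
from h import *
import pickle
C=pickle.load(open('c0.pkl','rb'));S,D=C['scene'],C['side']
def blob(c,f,box):
    h=cv2.cvtColor(c['img'],cv2.COLOR_RGB2HSV).astype(int);m=f(h[...,0],h[...,1],h[...,2]).astype(np.uint8)
    z=np.zeros_like(m);x0,y0,x1,y1=box;z[y0:y1,x0:x1]=m[y0:y1,x0:x1]
    k,l,st,ce=cv2.connectedComponentsWithStats(z);i=1+np.argmax(st[1:,4]);return ce[i],st[i],l==i
red=lambda h,s,v:((h<6)|(h>172))&(s>150)&(v>60)
yel=lambda h,s,v:(h>20)&(h<35)&(s>130)&(v>90)
blu=lambda h,s,v:(h>100)&(h<130)&(s>90)
bs=(190,160,340,350);bd=(195,175,320,325)
for n,f,b2,d2 in(('red',red,bs,bd),('yel',yel,(240,195,280,230),(230,200,265,230))):
    p,st,_=blob(S,f,b2);q,st2,_=blob(D,f,d2);print(n,p,st,q,st2,*tri([(S,*p),(D,*q)]))
P={}
for c,b in((S,bs),(D,bd)):
    _,st,m=blob(c,blu,b);ct=cv2.findContours(m.astype(np.uint8),0,2)[0][0]
    print(st,cv2.approxPolyDP(ct,3,True)[:,0].tolist())
for n,a,b in(('gL',(215,180),(213.6,195.4)),('gR',(265,166.5),(262,184)),('fL',(271.7,326.7),(241.4,304.3)),('fR',(311.7,306),(281.4,292.9)),):
    print(n,*tri([(S,*a),(D,*b)]))
E
```

```text
red [264.95121951 227.58536585] [260 225  11   7  41] [249.01282051 239.52564103] [244 235  10  10  78] [549.08879051  86.99586127 213.08966171] [2.8, 2.8]
yel [257.43902439 209.34146341] [253 206   8   8  41] [245.59375 221.53125] [243 218   6   8  32] [581.9039356   80.25673032 237.5309593 ] [0.8, 0.8]
[213 165  52  20 121] [[264, 165], [215, 179], [213, 184]]
[214 184  47  18 291] [[260, 184], [215, 195], [214, 201], [253, 192]]
gL [639.99850603 134.03878606 295.47436162] [1.3, 1.3]
gR [630.33874249  18.7968189  293.18916325] [1.2, 1.2]
fL [470.91042415 142.05204597  53.98128985] [0.6, 0.6]
fR [466.37886397  36.90469058  47.5918336 ] [1.1, 1.1]
```

```bash
cat >> h.py <<'E'
from scipy.spatial.transform import Rotation as Ro
def need(X,yaw=None):
    s=read_state();R=Ro.from_euler('xyz',s['tcp_rot'],degrees=True).as_matrix()
    d=R.T@(np.array(X)-s['position'])/500
    t=0 if yaw is None else -(((yaw-s['tcp_rot'][2]+180)%360)-180)/180
    return np.round(d,4),round(t,4)
H=np.array([556,83,122.]);YAW=-4.5
def B2W(x,y,z,H=None):
    H=globals()['H'] if H is None else H
    c,s=np.cos(np.pi/6),.5;p=np.array([x*c-z*s,y,x*s+z*c])
    return H+Ro.from_euler('z',YAW,degrees=True).as_matrix()@p
def W2B(X):
    p=Ro.from_euler('z',-YAW,degrees=True).as_matrix()@(np.array(X)-H);c,s=np.cos(np.pi/6),.5
    return np.array([p[0]*c+p[2]*s,p[1],-p[0]*s+p[2]*c])
E
python3 -m jog '[{"tx":0.0359,"ty":-0.0304,"tz":-0.11,"turn":-0.05},{"tx":0.12,"ty":-0.1,"tz":-0.2,"turn":-0.11},{"tx":0.21,"ty":-0.18,"tz":-0.25,"turn":-0.16},{"tx":0.3,"ty":-0.25,"tz":-0.28,"turn":-0.22},{"tx":0.38,"ty":-0.32,"tz":-0.32,"turn":-0.27}]' -- 2>&1 || python3 -m jog '[{"tx":0.0359,"ty":-0.0304,"tz":-0.11,"turn":-0.05},{"tx":0.12,"ty":-0.1,"tz":-0.2,"turn":-0.11},{"tx":0.21,"ty":-0.18,"tz":-0.25,"turn":-0.16},{"tx":0.3,"ty":-0.25,"tz":-0.28,"turn":-0.22},{"tx":0.38,"ty":-0.32,"tz":-0.32,"turn":-0.27}]'
python3 -c "
from h import *
print(need([520,85,390],175.5))"
```

```text
invalid input: not JSON, or not a number
time_s: 0.78
position: [324.9, -319.6, 374.4]
tcp_rot: [-180.0, -0.0, 69.7]
wrist_force: [0.8, -0.7, 0.9]
opening: 92.0
grasp_force: 0.0
(array([ 0.8943,  0.0849, -0.0307]), np.float64(-0.5879))
```

```bash
python3 -m jog '[{"tx":0.12,"ty":0.01,"tz":-0.02,"turn":-0.058},{"tx":0.24,"ty":0.02,"tz":-0.03,"turn":-0.116},{"tx":0.36,"ty":0.03,"tz":-0.03,"turn":-0.174},{"tx":0.48,"ty":0.04,"tz":-0.03,"turn":-0.232},{"tx":0.6,"ty":0.05,"tz":-0.03,"turn":-0.29}]'
python3 -c "
from h import *
print(need([520,85,390],175.5))"
```

```text
time_s: 1.4
position: [453.8, -47.6, 389.1]
tcp_rot: [180.0, 0.0, 121.9]
wrist_force: [1.7, -0.3, 0.5]
opening: 91.9
grasp_force: 0.0
(array([ 0.1551,  0.2526, -0.0019]), np.float64(-0.2977))
```

```bash
python3 -m jog '[{"tx":0.05,"ty":0.08,"tz":0,"turn":-0.06},{"tx":0.1,"ty":0.16,"tz":0,"turn":-0.12},{"tx":0.14,"ty":0.23,"tz":0,"turn":-0.18},{"tx":0.155,"ty":0.253,"tz":0,"turn":-0.24},{"tx":0.155,"ty":0.253,"tz":0,"turn":-0.298}]'
python3 - <<'E'
from h import *
import pickle
print(read_state()['tcp_rot'],read_state()['joint_pos'])
w=capture('wrist');pickle.dump(w,open('w1.pkl','wb'));save(w,'w1')
print(proj(w,H),proj(w,B2W(158,0,106)))
E
```

```text
time_s: 2.02
position: [520.6, 83.9, 388.5]
tcp_rot: [180.0, -0.1, 175.7]
wrist_force: [-0.8, -0.1, -0.3]
opening: 91.7
grasp_force: 0.0
[ 1.79990587e+02 -7.62919828e-02  1.75697809e+02] [-3.98849451e+00 -9.90165872e-01  8.27770513e+01  9.93426075e-03
  9.82893537e+01 -8.96848719e+01]
[276.29470157 210.61745266] [276.9351258  330.17211864]
```

View pics/w1.png

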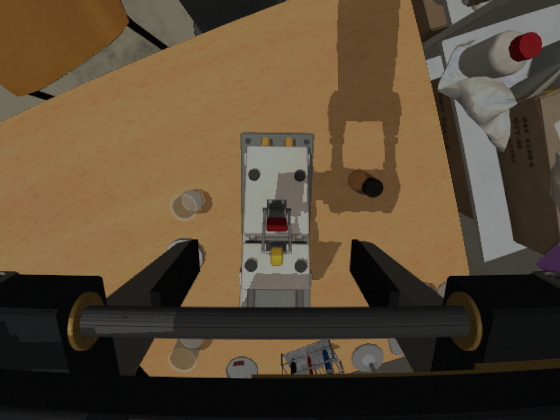

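```bash
python3 -c "
from h import *
print(need([480,83,300],175.5))"
python3 -m jog '[{"tx":0.04,"ty":0.003,"tz":0.09},{"tx":0.08,"ty":0.005,"tz":0.177},{"tx":0.08,"ty":0.005,"tz":0.177},{"tx":0.08,"ty":0.005,"tz":0.177},{"tx":0.08,"ty":0.005,"tz":0.177}]'
python3 - <<'E'
from h import *
import pickle
w=capture('wrist');pickle.dump(w,open('w2.pkl','wb'))
a=pickle.load(open('w1.pkl','rb'))['img'][125:320,220:335];b=w['img'][:270,190:360]
o=np.zeros((600,800,3),np.uint8)
a=cv2.resize(a,None,fx=3,fy=3,interpolation=2);b=cv2.resize(b,None,fx=2.2,fy=2.2,interpolation=2)
o[:a.shape[0],:a.shape[1]]=a;o[:b.shape[0],400:400+b.shape[1]]=b
cv2.imwrite('pics/w12.png',o[:,:,::-1])
print(proj(w,H),proj(w,B2W(158,0,106)))
E
```

```text
(array([ 0.0806, -0.0065,  0.1773]), np.float64(0.0026))
[276.56658899 210.61899489] [276.9067433  330.14199509]validation failed for argument at $[0]...
```

View pics/w12.png

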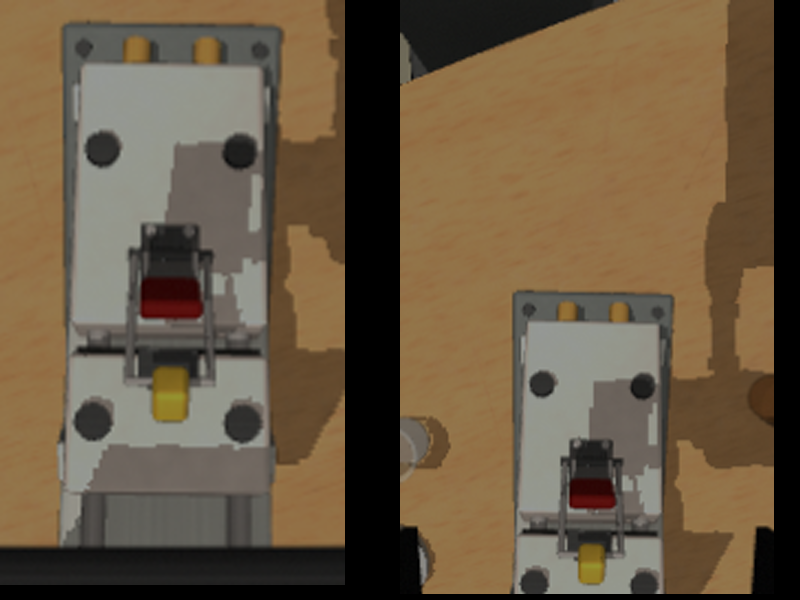

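```bash

python3 -m jog '[{"tx":0.04,"ty":-0.003,"tz":0.09,"turn":0},{"tx":0.08,"ty":-0.006,"tz":0.177,"turn":0.003},{"tx":0.08,"ty":-0.006,"tz":0.177,"turn":0.003},{"tx":0.08,"ty":-0.006,"tz":0.177,"turn":0.003},{"tx":0.08,"ty":-0.006,"tz":0.177,"turn":0.003}]'
python3 - <<'E'
from h import *
import pickle
w=capture('wrist');pickle.dump(w,open('w2.pkl','wb'))
b=w['img'][:300,200:355]
o=cv2.resize(b,None,fx=2,fy=2,interpolation=2)
o=cv2.resize(w['img'][:330,130:430],(545,600),interpolation=2)
cv2.imwrite('pics/w2.png',o[:,:,::-1])
print(proj(w,H),proj(w,B2W(158,0,106)))
E
```

```text
time_s: 2.75
position: [482.7, 82.8, 304.0]
tcp_rot: [180.0, 0.3, 174.6]
wrist_force: [-0.3, -1.2, 0.8]
opening: 91.7
grasp_force: 0.0
[280.96278172 254.57150189] [286.34354332 433.66298643]
```

View pics/w2.png

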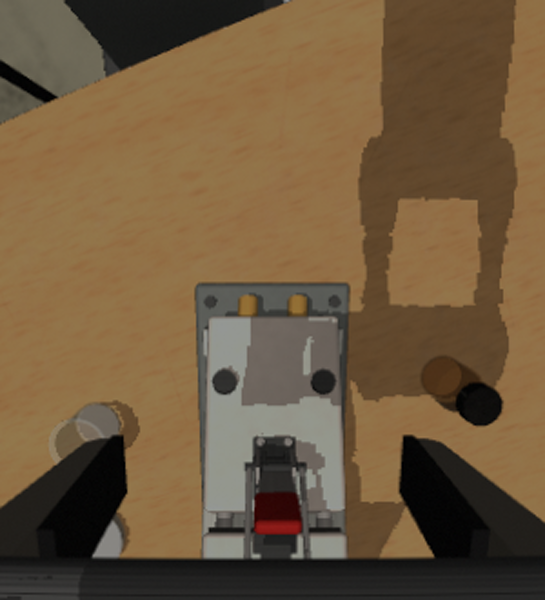

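```bash

python3 - <<'E'
from h import *
import pickle
C=pickle.load(open('c0.pkl','rb'));S,D=C['scene'],C['side'];a=pickle.load(open('w1.pkl','rb'));b=pickle.load(open('w2.pkl','rb'))
Q={'fL':((271.7,326.7),(241.4,304.3),(307.7,147),(315.5,175.6)),'fR':((311.7,306),(281.4,292.9),(246.7,147),(245.6,175.6)),
'uL':((236.7,260.7),(227.1,241),(309,234.3),(319.4,283)),'uR':(None,None,(243.3,234.3),(243.4,281.8)),
'tab':((257.4,209.3),(245.6,221.5),(276.7,256.5),None),
'barL':((251.7,223.3),None,(291,251.7),None),
'sleeve':((265.7,235),(249.3,240.7),(276.7,224),(281.5,281.5)),
'knobL':((264.7,298.7),(243.2,283),(300,175),(308,210)),'knobR':((294,285.5),(270.5,275.5),(254,174.5),(253.5,210))}
for n,q in Q.items():
    x,r=tri([(c,*p) for c,p in zip((S,D,a,b),q) if p]);print(n,x.round(1),r,W2B(x).round(1))
E
```

```text
fL [470.5 141.5  53.9] [0.3, 1.3, 1.3, 1.2] [-111.8   51.6  -14. ]
fR [462.1  41.3  53.9] [1.3, 3.5, 0.6, 2.0] [-112.3  -49.   -13.8]
uL [595.5 127.1 137.7] [4.6, 11.9, 4.1, 3.6] [39.  47.1 -4.3]
uR [590.   30.6 119.9] [0.7, 0.7] [ 31.8 -49.5 -20.8]
tab [581.7  80.6 237.9] [0.7, 0.9, 0.3] [80.3 -0.4 87.5]
barL [584.9  96.6 212.7] [2.5, 2.5] [69.4 15.8 64.7]
sleeve [556.2  82.5 192.6] [0.1, 0.6, 0.6, 0.6] [35.5 -0.5 61.1]
knobL [510.4 123.3  86.2] [1.1, 2.0, 0.7, 0.7] [-59.9  36.6  -6.7]
knobR [504.3  51.5  84.9] [0.9, 1.3, 0.5, 0.3] [-61.  -35.4  -7.6]
```

```bash
sed -i 's/^H=.*/H=np.array([557,83.5,123.]);YAW=-4.7/' h.py
cat >> h.py <<'E'
def T(x,h,y=0,yaw=175.3):
    X=H+Ro.from_euler('z',YAW,degrees=True).as_matrix()@np.array([x,y,h]);return need(X,yaw)
def st():
    s=read_state();p=Ro.from_euler('z',-YAW,degrees=True).as_matrix()@(s['position']-H)
    f=Ro.from_euler('z',-YAW,degrees=True).as_matrix()@s['wrist_force']
    print('t%.2f rel(x,y,h)'%s['time_s'],p.round(1),'yaw %.1f'%s['tcp_rot'][2],'F',f.round(1),'op %.1f g %.1f'%(s['opening'],s['grasp_force']))
E
python3 -c "
from h import *
st();print(T(33,150))"
```

```text
t2.80 rel(x,y,h) [-74.3  -6.8 180.5] yaw 174.6 F [-0.1 -0.4  0.5] op 91.7 g 0.0
(array([-0.214 ,  0.016 ,  0.0622]), np.float64(-0.0036))
```

```bash
python3 -m jog '[{"tx":-0.1,"ty":0.008,"tz":0,"turn":0},{"tx":-0.214,"ty":0.016,"tz":0,"turn":-0.004},{"tx":-0.214,"ty":0.016,"tz":0.03,"turn":-0.004},{"tx":-0.214,"ty":0.016,"tz":0.062,"turn":-0.004},{"tx":-0.214,"ty":0.016,"tz":0.062,"turn":-0.004}]' -0.55
python3 - <<'E'
from h import *
st()
w=capture('wrist');save(w,'w3')
C=capture('scene')
o=np.zeros((600,800,3),np.uint8)
o[:420,:500]=w['img'][:,30:530]
c=cv2.resize(C['img'][140:290,200:320],None,fx=2.5,fy=2.5);o[:c.shape[0],500:500+c.shape[1]]=c
cv2.imwrite('pics/w3.png',o[:,:,::-1])
h=cv2.cvtColor(w['img'],cv2.COLOR_RGB2HSV)
for n,m in(('y',cv2.inRange(h,(20,130,70),(35,255,255))),('r',cv2.inRange(h,(0,150,50),(6,255,255)))):
    k,l,s,ce=cv2.connectedComponentsWithStats(m);print(n,[(s[i].tolist(),ce[i].round(1).tolist()) for i in range(1,k) if s[i,4]>60])
s=read_state();print([proj(w,s['position']+np.array([0,0,-d])).round(1) for d in(0,30,60,100)])
E
```

```text
time_s: 3.42
position: [586.2, 81.3, 268.7]
tcp_rot: [-180.0, -0.1, 175.4]
wrist_force: [-0.5, 0.1, -0.5]
opening: 44.0
grasp_force: 0.0
t3.42 rel(x,y,h) [ 29.3   0.2 145.7] yaw 175.4 F [-0.5  0.1 -0.5] op 44.0 g 0.0
y [([265, 220, 20, 29, 547], [274.3, 234.0])]
r [([258, 180, 34, 18, 513], [274.4, 188.5])]
[array([276.4, 259.9]), array([276.2, 243. ]), array([275.9, 230.2]), array([275.7, 217.3])]
```

View pics/w3.png

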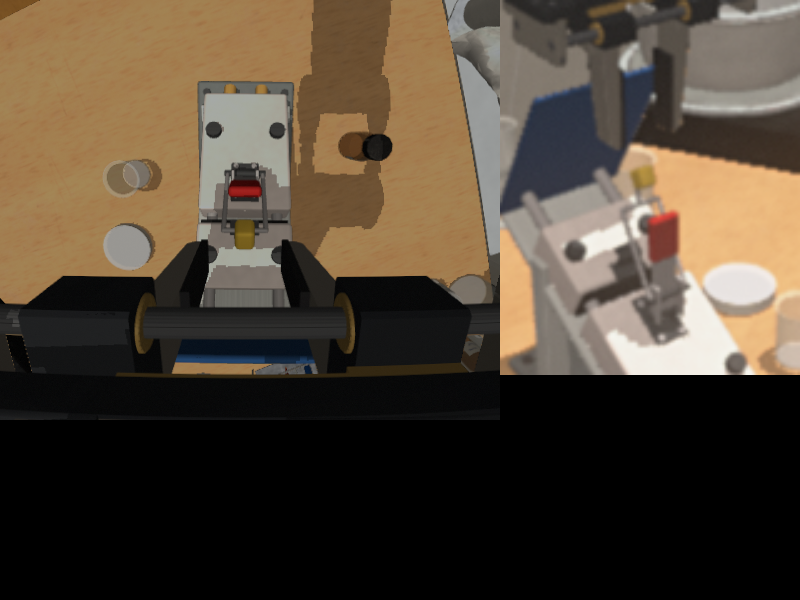

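```bash
python3 -c "
from h import *
print(T(32,80,-1),T(32,28,-1))"
python3 -m jog '[{"tx":-0.006,"ty":-0.002,"tz":0,"turn":0},{"tx":-0.006,"ty":-0.002,"tz":0,"turn":0},{"tx":-0.006,"ty":-0.002,"tz":0,"turn":0},{"tx":-0.006,"ty":-0.002,"tz":0.02,"turn":0},{"tx":-0.006,"ty":-0.002,"tz":0.04,"turn":0}]' -0.55
python3 -c "
from h import *
st();print(T(32,80,-1),T(32,28,-1))"
```

```text
(array([-0.0033, -0.0025,  0.1354]), np.float64(0.0006)) (array([-0.0032, -0.0025,  0.2394]), np.float64(0.0006))
time_s: 4.15
position: [590.4, 79.9, 248.7]
tcp_rot: [-180.0, -0.0, 175.4]
wrist_force: [0.8, 0.5, 0.5]
opening: 20.6
grasp_force: 0.0
t4.15 rel(x,y,h) [ 33.6  -0.8 125.7] yaw 175.4 F [0.7 0.6 0.5] op 20.6 g 0.0
(array([ 0.0032, -0.0003,  0.0914]), np.float64(0.0006)) (array([ 0.0031, -0.0003,  0.1954]), np.float64(0.0006))
```

```bash
python3 -m jog '[{"tx":0.003,"ty":0,"tz":0.025,"turn":0},{"tx":0.003,"ty":0,"tz":0.05,"turn":0},{"tx":0.003,"ty":0,"tz":0.07,"turn":0},{"tx":0.003,"ty":0,"tz":0.085,"turn":0},{"tx":0.003,"ty":0,"tz":0.1,"turn":0}]' -0.55
python3 - <<'E'
from h import *
st();print(T(32,28,-1))
w=capture('wrist');C=capture('scene')
o=np.zeros((600,800,3),np.uint8)
o[:420,:400]=w['img'][:,80:480]
c=cv2.resize(C['img'][140:290,200:320],None,fx=3.3,fy=3.3);o[:c.shape[0],400:400+c.shape[1]]=c
cv2.imwrite('pics/w4.png',o[:,:,::-1])
E
```

```text
time_s: 4.78
position: [592.2, 79.7, 202.2]
tcp_rot: [180.0, 0.5, 175.4]
wrist_force: [5.3, 0.3, 6.5]
opening: 20.8
grasp_force: 3.2
t4.78 rel(x,y,h) [35.4 -0.9 79.2] yaw 175.4 F [5.2 0.7 6.5] op 20.8 g 3.2
(array([ 0.0078, -0.0002,  0.1024]), np.float64(0.0005))
```

View pics/w4.png

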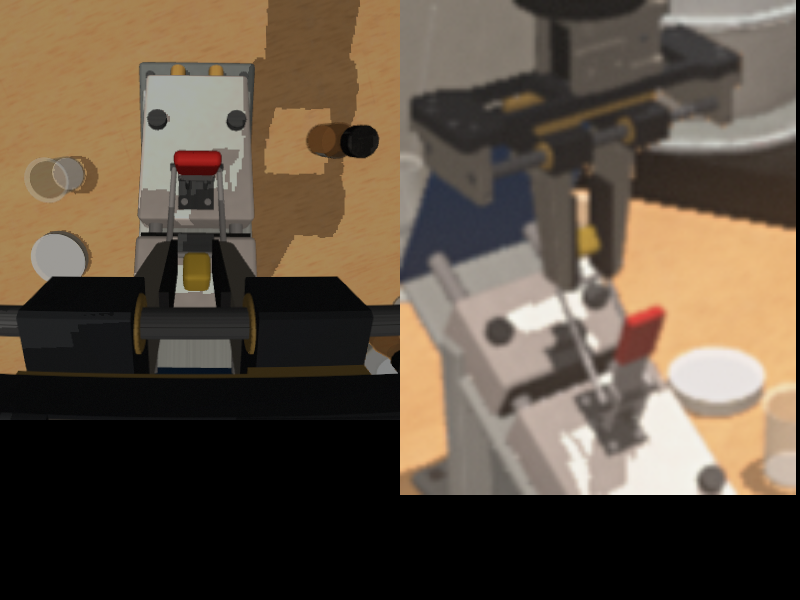

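```bash
python3 -m jog '[{"tx":-0.004,"ty":0,"tz":0.015,"turn":0},{"tx":-0.008,"ty":0,"tz":0.03,"turn":0},{"tx":-0.008,"ty":0,"tz":0.04,"turn":0},{"tx":-0.008,"ty":0,"tz":0.05,"turn":0},{"tx":-0.008,"ty":0,"tz":0.06,"turn":0}]' -0.55
cat >> h.py <<'E'
def look():
    # sleeve & tab top from wrist + scene + side blobs
    out={}
    C={n:capture(n) for n in('wrist','scene','side')}
    for n,lo,hi in(('tab',(20,110,60),(35,255,255)),('sleeve',(0,140,40),(7,255,255))):
        ob=[]
        for k,c in C.items():
            m=cv2.inRange(cv2.cvtColor(c['img'],cv2.COLOR_RGB2HSV),lo,hi)
            g=B2W(30,0,40);z=np.zeros_like(m);u,v=proj(c,g).astype(int);r=90 if k=='wrist' else 40
            z[max(0,v-r):v+r,u-r:u+r]=m[max(0,v-r):v+r,u-r:u+r]
            q,l,s,ce=cv2.connectedComponentsWithStats(z)
            if q>1:
                i=1+np.argmax(s[1:,4])
                if s[i,4]>15: ob.append((c,*ce[i])); print(n,k,s[i].tolist())
        if len(ob)>1:
            x,r=tri(ob);p=Ro.from_euler('z',-YAW,degrees=True).as_matrix()@(x-H);print(n,'rel',p.round(1),'bed',W2B(x).round(1),r)
    return C
E
python3 - <<'E'
from h import *
st();look()
E
```

```text
time_s: 5.5
position: [592.7, 79.8, 169.0]
tcp_rot: [-180.0, -0.1, 175.4]
wrist_force: [-0.3, -0.1, 0.1]
opening: 20.7
grasp_force: 0.1
t5.50 rel(x,y,h) [35.9 -0.8 46. ] yaw 175.4 F [-0.3 -0.1  0.1] op 20.7 g 0.1
sleeve wrist [249, 120, 58, 43, 2218]
sleeve scene [268, 237, 15, 15, 95]
sleeve side [248, 250, 9, 6, 34]
sleeve rel [-33.    0.4  67.9] bed [ 5.3  0.4 75.3] [1.0, 0.8, 0.8]
```

```bash
python3 - <<'E'
from h import *
for k in('wrist','scene','side'):
    c=capture(k);m=cv2.inRange(cv2.cvtColor(c['img'],cv2.COLOR_RGB2HSV),(18,90,35),(38,255,255))
    q,l,s,ce=cv2.connectedComponentsWithStats(m);print(k,[(s[i].tolist()) for i in range(1,q) if s[i,4]>5])
    print({b:proj(c,B2W(*b)).round(0).tolist() for b in((80,-1,10),(70,-1,60),(80,-1,87))})
    save(c,'n_'+k)
E
```

```text
wrist [[81, 0, 12, 8, 37], [23, 0, 146, 61, 2505], [175, 5, 5, 3, 9], [0, 6, 25, 33, 251], [159, 7, 10, 5, 26], [180, 12, 11, 4, 26], [0, 27, 56, 69, 1346], [243, 31, 2, 4, 7], [521, 30, 12, 8, 25], [122, 34, 9, 4, 12], [515, 34, 32, 19, 180], [216, 38, 8, 6, 21], [0, 43, 9, 11, 39], [211, 44, 9, 12, 38], [88, 49, 14, 6, 42], [178, 50, 27, 19, 176], [79, 52, 4, 4, 9], [230, 52, 6, 4, 9], [269, 56, 6, 1, 6], [521, 56, 3, 4, 8], [176, 58, 4, 3, 7], [248, 58, 17, 11, 158], [290, 58, 17, 11, 151], [158, 60, 17, 8, 51], [446, 61, 17, 16, 85], [191, 63, 6, 5, 13], [207, 62, 7, 7, 13], [466, 67, 4, 5, 14], [169, 69, 8, 7, 17], [63, 70, 5, 4, 8], [129, 71, 22, 12, 124], [179, 70, 7, 4, 16], [180, 78, 9, 10, 44], [549, 78, 4, 3, 8], [136, 82, 16, 9, 60], [192, 84, 14, 6, 26], [211, 85, 4, 6, 11], [109, 86, 14, 14, 82], [552, 87, 2, 5, 8], [101, 91, 7, 7, 27], [199, 91, 10, 6, 20], [129, 94, 11, 10, 45], [203, 103, 3, 3, 6], [84, 104, 4, 2, 6], [75, 107, 6, 6, 16], [92, 106, 23, 10, 54], [138, 107, 7, 7, 22], [106, 110, 9, 7, 17], [132, 110, 5, 3, 7], [172, 110, 3, 5, 7], [101, 117, 4, 3, 7], 
[... 4859 characters left out ...]
 9, 9, 26], [408, 248, 6, 4, 16], [347, 255, 12, 13, 37], [188, 257, 5, 3, 8], [394, 258, 7, 5, 20], [451, 261, 10, 7, 28], [379, 264, 16, 12, 106], [166, 266, 4, 4, 8], [419, 271, 28, 24, 50], [368, 273, 6, 6, 15], [362, 276, 5, 4, 12], [155, 278, 5, 3, 6], [396, 279, 4, 4, 6], [136, 287, 5, 6, 9], [412, 296, 6, 5, 8], [121, 299, 5, 2, 7], [148, 299, 6, 4, 10], [267, 299, 7, 8, 51], [252, 303, 7, 9, 49], [145, 310, 4, 4, 9], [129, 319, 11, 8, 29], [137, 333, 10, 13, 16], [536, 339, 6, 5, 6], [543, 344, 9, 7, 9], [149, 352, 16, 13, 53], [167, 379, 5, 8, 8], [180, 388, 6, 7, 19], [178, 395, 13, 12, 62]]
{(80, -1, 10): [242.0, 224.0], (70, -1, 60): [245.0, 226.0], (80, -1, 87): [245.0, 221.0]}
```

```bash
python3 - <<'E'
from h import *
w=capture('wrist');d=capture('side')
x,r=tri([(w,276,306),(d,242,221)]);print(W2B(x),r)
for z in(0,15,30,45,60): # ray x plane bed z
    for c,u,v in((w,276,306),(d,242,221)):
        o,k=ray(c,u,v);a,b=W2B(o),W2B(o+k);t=(z-a[2])/(b[2]-a[2]);print(z,(a+t*(b-a)).round(1),end=' ')
    print()
st()
# last picture, composite of all three
s=capture('scene')
o=np.zeros((600,800,3),np.uint8)
o[:315,:280]=w['img'][:315,140:420]
c=cv2.resize(s['img'][170:290,200:330],None,fx=4,fy=4,interpolation=2);o[:480,280:800]=c
c=cv2.resize(d['img'][185:265,205:292],None,fx=3.2,fy=3.2,interpolation=2);o[320:320+c.shape[0],:c.shape[1]]=c
cv2.imwrite('pics/w5.png',o[:,:,::-1])
E
```

```text
[84.62470491 -0.4753446  28.83148573] [1.5, 1.5]
0 [83.9 -0.9  0. ] 0 [88.1 -2.9  0. ] 
15 [83.6 -1.  15. ] 15 [87.  -1.3 15. ] 
30 [83.2 -1.1 30. ] 30 [85.9  0.3 30. ] 
45 [82.9 -1.2 45. ] 45 [84.8  1.8 45. ] 
60 [82.5 -1.3 60. ] 60 [83.7  3.4 60. ] 
t5.90 rel(x,y,h) [36.4 -0.8 47. ] yaw 175.4 F [-0.8 -0.2  0.3] op 20.7 g 0.0
```

```bash
cat >> h.py <<'E'
def pinch(q,s=44,slope=None,barz=None):
    p=20*np.array([-np.cos(q-.24),np.sin(q-.24)])
    if slope is None: slope=np.arcsin((barz-p[1])/74)
    d=np.array([np.cos(slope),np.sin(slope)]);P=p+s*d;b=p+74*d
    c,n=np.cos(np.pi/6),.5
    return np.array([P[0]*c-P[1]*n,P[0]*n+P[1]*c]).round(1),'bar',b.round(1),'slope %.2f'%slope
E
python3 - <<'E'
from h import *
for q in(1.55,1.65,1.75): print(q,pinch(q,slope=0.02))
for q in(1.9,2.0,2.1): print(q,pinch(q,slope=0.0),pinch(q,barz=-8))
for q in(1.7,1.5,1.4,1.3): print(q,pinch(q,barz=-8))
print(T(24,55,-1),T(24,30,-1))
E
```

```text
1.55 (array([23.5, 36.9]), 'bar', array([68.8, 20.8]), 'slope 0.02')
1.65 (array([25. , 38.3]), 'bar', array([70.8, 21.2]), 'slope 0.02')
1.75 (array([26.6, 39.4]), 'bar', array([72.8, 21.4]), 'slope 0.02')
1.9 (array([29.7, 40.1]), 'bar', array([75.8, 19.9]), 'slope 0.00') (array([35.2, 24.1]), 'bar', array([70.3, -8. ]), 'slope -0.39')
2.0 (array([31.5, 40.9]), 'bar', array([77.8, 19.6]), 'slope 0.00') (array([37. , 25.1]), 'bar', array([72.4, -8. ]), 'slope -0.38')
2.1 (array([33.5, 41.5]), 'bar', array([79.7, 19.2]), 'slope 0.00') (array([38.9, 25.9]), 'bar', array([74.5, -8. ]), 'slope -0.38')
1.7 (array([31.7, 22.1]), 'bar', array([66.3, -8. ]), 'slope -0.39')
1.5 (array([28.7, 20. ]), 'bar', array([62.8, -8. ]), 'slope -0.37')
1.4 (array([27.4, 18.9]), 'bar', array([61.2, -8. ]), 'slope -0.36')
1.3 (array([26.2, 17.8]), 'bar', array([59.7, -8. ]), 'slope -0.35')
(array([ 0.0248, -0.0004, -0.0162]), np.float64(0.0006)) (array([ 0.0248, -0.0004,  0.0338]), np.float64(0.0006))
```

```bash
python3 -m jog '[{"tx":0,"ty":0,"tz":-0.02,"turn":0},{"tx":0.024,"ty":0,"tz":-0.02,"turn":0},{"tx":0.024,"ty":0,"tz":-0.02,"turn":0},{"tx":0.024,"ty":0,"tz":-0.02,"turn":0},{"tx":0.024,"ty":0,"tz":-0.02,"turn":0}]' 0.3
python3 - <<'E'
from h import *
st();print(T(24,30,-1))
look()
E
```

```text
time_s: 6.58
position: [581.1, 80.6, 179.5]
tcp_rot: [180.0, -0.0, 175.4]
wrist_force: [-0.5, -0.7, 0.3]
opening: 59.5
grasp_force: 0.0
t6.58 rel(x,y,h) [24.3 -0.9 56.5] yaw 175.4 F [-0.5 -0.8  0.3] op 59.5 g 0.0
(array([ 0.0005, -0.0003,  0.0531]), np.float64(0.0006))
tab scene [248, 216, 3, 8, 19]
sleeve wrist [252, 143, 53, 38, 1837]
sleeve scene [268, 237, 15, 15, 94]
sleeve side [248, 250, 9, 6, 39]
sleeve rel [-33.7   1.   68.5] bed [ 5.1  1.  76.2] [1.6, 0.9, 1.2]
```

```bash
python3 -c "
from h import *
c=capture('scene')
for q,s in((1.6,.02),(1.6,.2),(1.6,-.2),(1.6,.4)):
    p=20*np.array([-np.cos(q-.24),np.sin(q-.24)]);x=p+94*np.array([np.cos(s),np.sin(s)])+18*np.array([-np.sin(s),np.cos(s)]);print(q,s,x,proj(c,B2W(x[0],-1,x[1])))
"
python3 -m jog '[{"tx":0,"ty":0,"tz":0.025,"turn":0},{"tx":0,"ty":0,"tz":0.053,"turn":0},{"tx":0,"ty":0,"tz":0.053,"turn":0},{"tx":0,"ty":0,"tz":0.053,"turn":0},{"tx":0,"ty":0,"tz":0.053,"turn":0}]' 0.3
python3 -c "
from h import *
st()"
```

```text
1.6 0.02 [89.43645131 39.43356684] [248.54871844 218.79054579]
1.6 0.2 [84.36543704 55.87340754] [252.01998358 216.21939899]
1.6 -0.2 [91.51753295 18.52357336] [245.3362394  223.63303939]
1.6 0.4 [75.38542996 72.74171412] [256.66681349 215.01171007]
time_s: 7.4
position: [581.5, 80.7, 153.7]
tcp_rot: [180.0, 0.1, 175.4]
wrist_force: [-0.0, 0.7, -0.6]
opening: 59.4
grasp_force: 0.0
t7.40 rel(x,y,h) [24.7 -0.8 30.7] yaw 175.4 F [-0.1  0.7 -0.6] op 59.4 g 0.0
```

Tab position confirms slope ≈ 0. Close on the wires (opening well below 34).

```bash
python3 -m jog '[{"tx":0,"ty":0,"tz":0,"turn":0},{"tx":0,"ty":0,"tz":0,"turn":0},{"tx":0,"ty":0,"tz":0,"turn":0},{"tx":0,"ty":0,"tz":0,"turn":0},{"tx":0,"ty":0,"tz":0,"turn":0}]' -0.4
python3 -c "
from h import *
st()"
```

```text
time_s: 8.02
position: [581.4, 81.4, 153.4]
tcp_rot: [179.9, 0.0, 175.4]
wrist_force: [1.7, 5.6, 1.1]
opening: 36.5
grasp_force: 30.0
t8.03 rel(x,y,h) [24.5 -0.1 30.4] yaw 175.4 F [1.3 5.7 1.1] op 36.5 g 30.0
```

```bash
python3 -m jog '[{"tx":-0.004,"ty":0.002,"tz":-0.002,"turn":0},{"tx":-0.008,"ty":0.002,"tz":-0.003,"turn":0},{"tx":-0.012,"ty":0.002,"tz":-0.005,"turn":0},{"tx":-0.017,"ty":0.002,"tz":-0.006,"turn":0},{"tx":-0.017,"ty":0.002,"tz":-0.006,"turn":0}]' -0.4
python3 -c "
from h import *
st();look()"
```

```text
time_s: 8.65
position: [587.6, 81.1, 155.0]
tcp_rot: [-180.0, -0.3, 175.4]
wrist_force: [-6.0, 2.5, 1.2]
opening: 36.4
grasp_force: 30.0
t8.65 rel(x,y,h) [30.7  0.1 32. ] yaw 175.4 F [-6.2  2.   1.2] op 36.4 g 30.0
sleeve wrist [243, 190, 66, 25, 1454]
sleeve scene [263, 227, 12, 19, 174]
sleeve side [247, 240, 5, 9, 34]
sleeve rel [-11.5   1.2  73.2] bed [26.6  1.2 69.2] [2.0, 0.6, 2.1]
```

```bash
python3 -m jog '[{"tx":-0.004,"ty":0,"tz":0.006,"turn":0},{"tx":-0.006,"ty":0,"tz":0.012,"turn":0},{"tx":-0.008,"ty":0,"tz":0.018,"turn":0},{"tx":-0.009,"ty":0,"tz":0.023,"turn":0},{"tx":-0.009,"ty":0,"tz":0.023,"turn":0}]' -0.4
python3 -c "
from h import *
st();look()"
```

```text
time_s: 9.43
position: [595.0, 80.4, 145.0]
tcp_rot: [-180.0, 0.1, 175.4]
wrist_force: [-0.7, 2.3, 2.5]
opening: 36.6
grasp_force: 30.0
t9.43 rel(x,y,h) [38.2 -0.  22. ] yaw 175.4 F [-0.8  2.3  2.5] op 36.6 g 30.0
sleeve wrist [240, 193, 72, 37, 2354]
sleeve scene [260, 225, 12, 20, 187]
sleeve side [245, 237, 6, 9, 34]
sleeve rel [-3.2  1.6 73.5] bed [34.   1.6 65.2] [2.5, 0.8, 3.0]
```

```bash
python3 -m jog '[{"tx":0,"ty":0,"tz":0.004,"turn":0},{"tx":0,"ty":0,"tz":0.007,"turn":0},{"tx":0,"ty":0,"tz":0.01,"turn":0},{"tx":0,"ty":0,"tz":0.01,"turn":0},{"tx":0,"ty":0,"tz":0.01,"turn":0}]' -0.4
python3 - <<'E'
from h import *
st();C=look();w,s,d=C['wrist'],C['scene'],C['side']
o=np.zeros((600,800,3),np.uint8)
o[:315,:280]=w['img'][:315,140:420]
c=cv2.resize(s['img'][170:290,200:330],None,fx=4,fy=4,interpolation=2);o[:480,280:800]=c
c=cv2.resize(d['img'][185:265,205:292],None,fx=3.2,fy=3.2,interpolation=2);o[320:320+c.shape[0],:c.shape[1]]=c
cv2.imwrite('pics/w6.png',o[:,:,::-1])
E
```

```text
time_s: 10.2
position: [595.9, 80.3, 140.8]
tcp_rot: [-180.0, 0.2, 175.4]
wrist_force: [3.9, 1.1, 4.9]
opening: 36.7
grasp_force: 30.0
t10.20 rel(x,y,h) [39.   0.  17.8] yaw 175.4 F [3.8 1.4 4.9] op 36.7 g 30.0
sleeve wrist [239, 192, 74, 39, 2516]
sleeve scene [260, 225, 12, 20, 192]
sleeve side [245, 237, 6, 9, 30]
sleeve rel [-3.7  1.7 73.6] bed [33.6  1.7 65.6] [2.6, 0.8, 3.1]
```

```bash
python3 -m jog '[{"tx":0.005,"ty":0,"tz":0.002,"turn":0},{"tx":0.01,"ty":0,"tz":0.005,"turn":0},{"tx":0.015,"ty":0,"tz":0.008,"turn":0},{"tx":0.018,"ty":0,"tz":0.01,"turn":0},{"tx":0.018,"ty":0,"tz":0.01,"turn":0}]' -0.4
python3 -c "
from h import *
st();look()"
```

```text
time_s: 10.98
position: [585.5, 81.3, 134.7]
tcp_rot: [-180.0, 0.0, 175.4]
wrist_force: [1.4, 1.5, 4.0]
opening: 36.4
grasp_force: 30.0
t10.97 rel(x,y,h) [28.5  0.1 11.7] yaw 175.4 F [1.3 1.7 4. ] op 36.4 g 30.0
sleeve wrist [247, 153, 58, 11, 558]
sleeve scene [271, 245, 17, 12, 74]
sleeve side [250, 257, 8, 5, 31]
sleeve rel [-37.9  -1.8  51.7] bed [-7.  -1.8 63.7] [4.7, 3.9, 5.1]
```

```bash
python3 -m jog '[{"tx":0.003,"ty":0,"tz":0.002,"turn":0},{"tx":0.006,"ty":0,"tz":0.003,"turn":0},{"tx":0.009,"ty":0,"tz":0.005,"turn":0},{"tx":0.01,"ty":0,"tz":0.005,"turn":0},{"tx":0.01,"ty":0,"tz":0.005,"turn":0}]' -0.4
python3 - <<'E'
from h import *
st();C=look();w,s,d=C['wrist'],C['scene'],C['side']
o=np.zeros((600,800,3),np.uint8)
o[:315,:280]=w['img'][:315,140:420]
c=cv2.resize(s['img'][170:290,200:330],None,fx=4,fy=4,interpolation=2);o[:480,280:800]=c
c=cv2.resize(d['img'][185:265,205:292],None,fx=3.2,fy=3.2,interpolation=2);o[320:320+c.shape[0],:c.shape[1]]=c
cv2.imwrite('pics/w7.png',o[:,:,::-1])
E
```

```text
time_s: 11.75
position: [584.0, 81.4, 133.9]
tcp_rot: [180.0, 0.6, 175.4]
wrist_force: [12.0, -0.6, 0.9]
opening: 36.6
grasp_force: 30.0
t11.75 rel(x,y,h) [27.1  0.1 10.9] yaw 175.4 F [12.   0.4  0.9] op 36.6 g 30.0
sleeve scene [273, 249, 16, 11, 59]
sleeve side [251, 259, 8, 6, 37]
sleeve rel [-52.3   1.6  56.4] bed [-17.1   1.6  75. ] [0.1, 0.1]
```

View pics/w7.png

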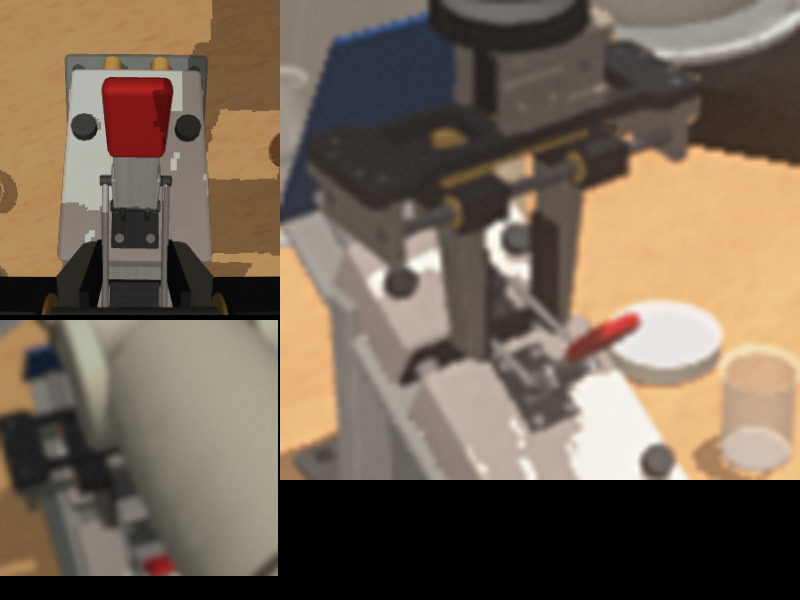

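```bash
python3 -m jog '[{"tx":-0.003,"ty":0,"tz":0,"turn":0},{"tx":-0.006,"ty":0,"tz":0,"turn":0},{"tx":-0.006,"ty":0,"tz":0,"turn":0},{"tx":-0.006,"ty":0,"tz":0,"turn":0},{"tx":-0.006,"ty":0,"tz":0,"turn":0}]' -0.4
python3 -c "
from h import *
st()"
python3 -m jog '[{"tx":-0.006,"ty":0,"tz":0,"turn":0},{"tx":-0.006,"ty":0,"tz":0,"turn":0},{"tx":-0.006,"ty":0,"tz":0,"turn":0},{"tx":-0.006,"ty":0,"tz":0,"turn":0},{"tx":-0.006,"ty":0,"tz":0,"turn":0}]' 0.3
python3 -c "
from h import *
st();look();print(T(10,80,-0.5))"
```

```text
time_s: 12.52
position: [584.2, 81.4, 133.7]
tcp_rot: [-180.0, 0.1, 175.4]
wrist_force: [2.8, 1.1, 9.6]
opening: 36.7
grasp_force: 30.0
t12.53 rel(x,y,h) [27.3  0.1 10.7] yaw 175.4 F [2.7 1.4 9.6] op 36.7 g 30.0
time_s: 13.15
position: [586.0, 81.2, 132.0]
tcp_rot: [-180.0, -0.0, 175.4]
wrist_force: [1.4, -0.8, 0.6]
opening: 59.9
grasp_force: 0.0
t13.15 rel(x,y,h) [29.1  0.1  9. ] yaw 175.4 F [ 1.4 -0.7  0.6] op 59.9 g 0.0
tab scene [245, 228, 4, 6, 18]
sleeve scene [272, 249, 17, 10, 60]
sleeve side [251, 259, 8, 6, 37]
sleeve rel [-51.2   1.1  55.2] bed [-16.8   1.1  73.4] [0.3, 0.3]
(array([ 0.0386, -0.0012, -0.1415]), np.float64(0.0006))
```

```bash
python3 -m jog '[{"tx":0,"ty":-0.001,"tz":-0.05,"turn":0},{"tx":0,"ty":-0.001,"tz":-0.12,"turn":0},{"tx":0,"ty":-0.001,"tz":-0.17,"turn":0},{"tx":0.06,"ty":-0.001,"tz":-0.17,"turn":0},{"tx":0.09,"ty":-0.001,"tz":-0.17,"turn":0}]' -1
python3 -c "
from h import *
st();look();print(T(-30,75,-0.5))"
```

```text
time_s: 13.92
position: [540.6, 84.5, 217.7]
tcp_rot: [-180.0, 0.0, 175.4]
wrist_force: [-0.5, 0.1, -0.2]
opening: 11.9
grasp_force: 0.0
t13.93 rel(x,y,h) [-16.4  -0.4  94.7] yaw 175.4 F [-0.5  0.1 -0.2] op 11.9 g 0.0
tab wrist [266, 339, 17, 6, 93]
tab scene [242, 224, 8, 11, 63]
tab rel [77.  -2.6 47.5] bed [90.4 -2.6  2.7] [2.2, 2.2]
sleeve wrist [258, 171, 38, 37, 1298]
sleeve scene [272, 249, 17, 10, 56]
sleeve side [251, 258, 11, 7, 55]
sleeve rel [-51.1  -0.7  54.8] bed [-16.8  -0.7  73. ] [0.4, 1.1, 1.1]
(array([ 0.0284, -0.0002,  0.0388]), np.float64(0.0006))
```

```bash
python3 -m jog '[{"tx":0.024,"ty":0,"tz":0.039,"turn":0},{"tx":0.036,"ty":0,"tz":0.073,"turn":0},{"tx":0.046,"ty":0,"tz":0.093,"turn":0},{"tx":0.056,"ty":0,"tz":0.107,"turn":0},{"tx":0.066,"ty":0,"tz":0.121,"turn":0}]' -1
python3 -c "
from h import *
st();look()"
```

```text
time_s: 14.7
position: [509.7, 86.9, 157.8]
tcp_rot: [180.0, 0.2, 175.4]
wrist_force: [1.3, 1.4, 5.4]
opening: 0.3
grasp_force: 2.5
t14.70 rel(x,y,h) [-47.4  -0.5  34.8] yaw 175.4 F [1.2 1.5 5.4] op 0.3 g 2.5
sleeve scene [276, 264, 20, 7, 92]
sleeve side [253, 268, 9, 9, 55]
sleeve rel [-69.5   1.8  35.3] bed [-42.5   1.8  65.3] [0.3, 0.3]
```

```bash
python3 -m jog '[{"tx":0.01,"ty":0,"tz":0.019,"turn":0},{"tx":0.02,"ty":0,"tz":0.038,"turn":0},{"tx":0.027,"ty":0,"tz":0.05,"turn":0},{"tx":0.034,"ty":0,"tz":0.062,"turn":0},{"tx":0.04,"ty":0,"tz":0.077,"turn":0}]' -1
python3 -c "
from h import *
st();look()"
```

```text
time_s: 15.48
position: [487.7, 88.7, 117.4]
tcp_rot: [-180.0, -0.1, 175.4]
wrist_force: [1.3, 0.8, 0.2]
opening: 0.5
grasp_force: 0.3
t15.47 rel(x,y,h) [-69.5  -0.5  -5.6] yaw 175.4 F [1.2 0.9 0.2] op 0.5 g 0.3
tab scene [245, 227, 8, 6, 37]
```

```bash
python3 -m jog '[{"tx":0.006,"ty":0,"tz":0.019,"turn":0},{"tx":0.006,"ty":0,"tz":0.041,"turn":0},{"tx":0.002,"ty":0,"tz":0.06,"turn":0},{"tx":0.002,"ty":0,"tz":0.069,"turn":0},{"tx":0.002,"ty":0,"tz":0.069,"turn":0}]' -1
python3 -c "
from h import *
st();look()"
```

```text
time_s: 16.25
position: [487.3, 88.8, 93.6]
tcp_rot: [-179.9, -0.3, 175.5]
wrist_force: [-41.3, -0.3, 81.8]
opening: 0.2
grasp_force: 45.8
t16.25 rel(x,y,h) [-69.9  -0.4 -29.4] yaw 175.5 F [-41.1  -3.7  81.8] op 0.2 g 45.8
tab scene [245, 226, 8, 10, 58]
```

```bash
python3 -m jog '[{"tx":0,"ty":0,"tz":-0.03,"turn":0},{"tx":0,"ty":0,"tz":-0.1,"turn":0},{"tx":0,"ty":0,"tz":-0.2,"turn":0},{"tx":0,"ty":0,"tz":-0.3,"turn":0},{"tx":0,"ty":0,"tz":-0.36,"turn":0}]' -1
python3 -c "
from h import *
st();C=look()
q=0
p=20*np.array([-np.cos(q-.24),np.sin(q-.24)])
for n,b in(('sleeve',(-69,0,0)),('tab',(-19.4+94,-.5,-4.75+18))):
    print(n,{k:proj(c,B2W(*b)).round(0).tolist() for k,c in C.items()})
"
```

```text
time_s: 17.02
position: [488.2, 88.6, 265.8]
tcp_rot: [180.0, 0.2, 175.4]
wrist_force: [-0.2, -0.3, -0.4]
opening: 0.3
grasp_force: 0.0
t17.02 rel(x,y,h) [-69.   -0.5 142.8] yaw 175.4 F [-0.2 -0.3 -0.4] op 0.3 g 0.0
tab wrist [268, 339, 14, 7, 87]
tab scene [245, 226, 8, 10, 54]
tab rel [61.3 -1.8 50.6] bed [78.4 -1.8 13.2] [0.8, 0.8]
sleeve wrist [265, 201, 22, 18, 395]
sleeve side [253, 276, 9, 6, 49]
sleeve rel [-59.7  -0.2 -17.6] bed [-60.5  -0.2  14.6] [0.2, 0.2]
sleeve {'wrist': [276.0, 206.0], 'scene': [283.0, 293.0], 'side': [257.0, 282.0]}
tab {'wrist': [275.0, 337.0], 'scene': [249.0, 232.0], 'side': [243.0, 226.0]}
```

```bash
python3 - <<'E'
from h import *
C={k:capture(k) for k in('wrist','scene','side')}
for k,c in C.items():
    m=cv2.inRange(cv2.cvtColor(c['img'],cv2.COLOR_RGB2HSV),(0,120,30),(9,255,255))|cv2.inRange(cv2.cvtColor(c['img'],cv2.COLOR_RGB2HSV),(172,120,30),(180,255,255))
    u,v=proj(c,B2W(-69,0,0)).astype(int);z=np.zeros_like(m);z[v-40:v+40,u-30:u+30]=m[v-40:v+40,u-30:u+30]
    n,l,s,ce=cv2.connectedComponentsWithStats(z);print(k,[(s[i].tolist(),ce[i].round(1).tolist()) for i in range(1,n) if s[i,4]>8])
    for q in(0,.15,.3,.6):
        P=[]
        for r in(50,88):
            for t in(-4.5,4.5):
                for y in(-13,13):
                    P.append(proj(c,B2W(-r*np.cos(q)+t*np.sin(q),y-.5,r*np.sin(q)+t*np.cos(q))))
        P=np.array(P);print(q,'bbox',P.min(0).round(0),P.max(0).round(0),'c',P.mean(0).round(1))
E
```

```text
wrist [([265, 189, 22, 31, 676], [275.5, 204.0])]
0 bbox [264. 190.] [287. 223.] c [275.4 206.6]
0.15 bbox [264. 187.] [287. 221.] c [275.4 204.5]
0.3 bbox [264. 186.] [287. 221.] c [275.5 203.6]
0.6 bbox [263. 188.] [289. 225.] c [275.5 206.2]
scene [([275, 284, 18, 19, 205], [283.7, 292.7])]
0 bbox [272. 282.] [295. 305.] c [283.4 293.5]
0.15 bbox [274. 280.] [296. 302.] c [284.9 290.8]
0.3 bbox [274. 277.] [298. 298.] c [286.  287.5]
0.6 bbox [275. 271.] [298. 288.] c [286.6 279.3]
side [([252, 275, 12, 15, 126], [257.8, 282.2])]
0 bbox [250. 273.] [265. 291.] c [257.5 281.9]
0.15 bbox [251. 273.] [265. 291.] c [257.9 281.7]
0.3 bbox [251. 272.] [265. 290.] c [258.1 280.9]
0.6 bbox [251. 269.] [265. 286.] c [258.  277.5]
```

```bash
python3 - <<'E'
from h import *
import pickle
c=capture('scene');a=pickle.load(open('c0.pkl','rb'))['scene']
def kn(I,u,v):
    g=cv2.GaussianBlur(cv2.cvtColor(I,cv2.COLOR_RGB2GRAY),(3,3),0)[v-8:v+9,u-8:u+9].astype(float);w=np.clip(110-g,0,None)
    y,x=np.mgrid[-8:9,-8:9];return round((w*x).sum()/w.sum()+u,2),round((w*y).sum()/w.sum()+v,2)
for n,(u,v) in dict(upL=(230,241),lowL=(265,299),lowR=(294,285)).items(): print(n,kn(a['img'],u,v),kn(c['img'],u,v))
for x in(90,95,100): print(x,proj(c,B2W(x,36.5,-7)).round(1), (proj(c,B2W(x-5,36.5,-7))-proj(c,B2W(x,36.5,-7))).round(1))
h=cv2.cvtColor(c['img'],cv2.COLOR_RGB2HSV);m=cv2.inRange(h,(18,110,50),(38,255,255))[215:245,235:262];M=cv2.moments(m,True);print('tab',M['m10']/M['m00']+235,M['m01']/M['m00']+215,M['m00'])
for s in(-.05,0,.06,.12,.2):
    x=np.array([-19.4,-4.75])+94*np.array([np.cos(s),np.sin(s)])+18*np.array([-np.sin(s),np.cos(s)]);print(s,proj(c,B2W(x[0],-.5,x[1])).round(1))
E
```

```text
upL (np.float64(229.25), np.float64(240.87)) (np.float64(230.44), np.float64(243.02))
lowL (np.float64(264.21), np.float64(299.65)) (np.float64(264.47), np.float64(298.61))
lowR (np.float64(293.25), np.float64(286.14)) (np.float64(290.2), np.float64(288.49))
90 [227.1 236.5] [1.2 2. ]
95 [226.  234.6] [1.2 1.9]
100 [224.8 232.7] [1.2 1.9]
tab 248.46666666666667 230.51666666666668 60.0
-0.05 [247.8 232.6]
0 [248.6 231.6]
0.06 [249.6 230.7]
0.12 [250.7 229.8]
0.2 [252.3 228.9]
```

```bash
python3 -c "
from cell import job_done
print(job_done())"
```

```text
the job is handed in; nothing more can be done
None
```

I handed the job in with the press latched. The bail is caught behind the keeper, the lever is fully down, and the camera shows the sliding half drawn home by about 5 mm. The robot is clear of the press and never approached the vial, beaker or dish, though I took no final picture to check them.

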